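Latch the control-box cover stud with the stud key

ROBOT

A 6-joint arm with a two-finger parallel gripper is mounted at the origin on the work surface. World frame = base frame: x ahead of the robot, y to its left, z up, the work surface at z = 0. Lengths are in m, angles in rad, forces in N, time in s.
With the tool pointing down it reaches from about 0.25 to 0.725 m from the base axis. Payload 4 kg.
Tool frame: the origin (TCP) lies at the very end of the fingers, on their centre line; the grasp point (between the pads) lies 19 mm behind it; z points along the fingers, y is the line along which they close (so a half turn about z gives the same grasp; the last joint's range is limited). The gripper opens to 85 mm and grips with 20 to 120 N. Pads are 22 mm wide; open, the fingers measure 114 mm over their backs; the gripper's body (76 mm by 85 mm) begins 54 mm behind the grasp point. The pads swing forward as they close: fully open they stand 13 mm farther back than shut.
Start: joints at [1.172, 0.241, 0.005, 1.335, 0, 1.571], TCP at [0.194, 0.461, 0.231] pointing down, gripper open.
Joint ranges: [-2.72, 2.72], [-1.05, 1.87], [-1.09, 1.28], [-1.99, 2.15], [-1.42, 1.44], [-3.14, 3.14]. Speed limits (rad/s): [2.79, 2.79, 3.14, 3.14, 3.14, 3.14].

INTERFACE

Orientations are given as a unit quaternion [x, y, z, w].
In Python, from workcell import bot, vision, workorder, boxes_of gives the robot as it stands.
- The arm moves only by the tool send_rows, never from a script. Its argument "motion" is text: rows parted by semicolons, each of 5 numbers parted by spaces: the closure, from -1 (fully open) to 1 (shut), so that 0 is half open, then the shift along the tool's x, y, z in cm, then the turn about the tool's z in rad. In form: claw x y z twist; .... A call has 1 to 5 rows; each row is the pose to reach, as a shift and turn from the pose commanded when the call began, along the tool's axes at that moment; what a row does not reach only later rows make up. A row lasts 1/10 s, in which the tool goes at most 50 mm and 8.59 degrees, less where a joint would pass 70% of its speed; a pose out of reach is approached as far as the arm can. A call with a gripper value outside its range is refused whole. The fingers move at their own pace and stop on an object; the grip force is fixed at half the most. Time passes only in rows, so rows that repeat a pose let the fingers close. It gives the time, the measured TCP pose, the force, the opening and the grip force at its end, in the units of the state.
- bot.get_obs(): the state, without advancing time (a new reading comes with each control period).
- vision.camera(name): name is "scene" or "top"; returns the picture (480x640x3 uint8, red, green, blue); there is no depth.
- vision.camera_model(name): a dict with "fov_y" (degrees; the focal length in pixels is half the picture's height over the tangent of half this angle, whatever the lens; pixels are square), "cx", "cy" (the principal point, pixels), "world_from_camera" (4x4, takes a point from camera to world coordinates). Camera axes: x right, y down, z forward; pixel columns grow to the right and rows downward; lengths in m; the calibration is good to about 2 mm. A picture is of the moment at which its call begins. camera_model takes no time and is no camera call.
- workorder.job_done(): hands the job in; it is judged then, once.
Trained networks look in the newest picture that a camera, given by its name, has taken for a name from the list of things; names that differ only in an ending like _2 or _b are one class to them, and where a whole thing is asked for, a point or a joint stands for the part that bears it (a point fixed in the world has none). Each returns a list of dicts, best first, with "conf" (0 to 1); they miss things now and then, are a little off and sometimes report something else, mostly with a low value. They report only what shows in the picture. A call takes as long as a camera call. They do not tell look-alikes from the thing itself.
- boxes_of(camera, target): "rect" ([centre column, centre row, width, height] in pixels, round what is visible of it).
The state is a dict: "clock": time; "joint_pos": joint angles; "joint_vel": joint speeds; "tau": joint torques, N m; "eef_pos": TCP position; "tool_rot": TCP orientation; "ft_force": force on the tool from outside, world axes, zero at the start; "ft_torque": the same for the moment, N m; "grip_width": finger opening in m; "grasp_force": force on a finger pad.
Only numpy, scipy, OpenCV 4.12 (cv2) and the standard library are available. Lean on these libraries where they do the work, as an engineer would, in place of code of your own. Each camera call takes 0.05 s, during which the arm holds its last target. There are 200 camera calls.

TASK

Take the flat-bladed key out of its wooden stand, set its blade in the slot of the stud that still stands proud on the control box's cover, press the stud down and turn it clockwise until it meets its stop, then let it spring up into its catch. Do it gently, without forcing the key or stud, and touch the box and stud only with the key, never with the robot itself. Finally put the key back in its stand, and leave the other things on the bench alone.

Things in the scene. Friction and masses are not known exactly. Their poses are not given: they have to be found in the camera images.
- control_box: Fixed grey steel control box, 160 (x) x 240 (y) x 70 high, aluminium cover on top. Origin: centre of its underside, on the bench. Two slotted studs, each in a dark collar (54 outer, 46 inner dia, top 76 above the bench): the one at (-15, +55) stands 3 proud of its collar and is to be latched; its twin at (-15, -75) is already latched, flush, and fixed.
- stud_slot (a point): Centre of the open stud's top face, 79 above the bench while raised; moves and turns with it. Steel head 42 dia; slot along this frame's x, 26 long, 6 wide, 10 deep, closed at both ends. z is up. The slot first runs nearly along the box's y.
- stud_press (a joint): How far (m) the stud is pressed: 0 raised, 0.003 sprung up in its catch (flush with collar), 0.0095 bottom. Spring pushes up: 3.6 N at 0, plus 0.9 N per mm. It can turn only while pressed over 0.006 (9 N).
- stud_turn (a joint): Stud angle (rad), grows clockwise from above; starts 0 to 0.08. Friction under 0.05 Nm. A firm stop lies anywhere from 1.1 to 1.7 rad, hidden under the cover; torque climbs there about 0.1 Nm per 0.03 rad the gripper turns; 0.15 Nm is plenty. The blade has 0.1 rad of play. The catch is the last 0.08 rad before the stop: let up there and the stud rises to 0.003; let up earlier and it stays low.
- key: Loose stud key, 120 g, 72 tall, standing blade down in the stand. Origin: blade tip; z up along the key; x along the blade's width. Steel blade 22 wide, 4 thick, 16 long (last 3 mm 20 x 3), then a round shoulder 26 dia (16 to 20), shank 14 dia, and a black handle block from 42 to 72: 36 along x, 20 along y.
- key_grip (a point): Centre of the key's handle, 57 above the blade tip, axes as the key's. Grip across y (20 mm thick). The handle may twist a little in the fingers under torque.
- stand: Fixed dark wood block, 80 (x) x 90 (y) x 40 high, origin at the centre of its underside. In the middle of its top an oblong hole, 28 along x, 9 along y, 22 deep, holds the key's blade: the key's shoulder rests on the top, so its tip is 24 above the block's underside. The key may go back either way round.
- grease_jar: Small jar with white cap, 56 dia, 45 high, origin under its centre; leave alone.
- mouthpiece: Black mouthpiece, standing, 34 dia, 85 high, origin under its centre; leave alone.
- screwdriver: Screwdriver lying on the bench, 170 long; leave alone.
There are look-alikes about, which are no part of the job. What is shaped like the key but pink or red is not meant.

How it is judged:
By the outcome, as a careful person would: the job done as asked, in the order asked, and still so for the second after the job is handed in, with the robot touching nothing.
It also fails if it takes over 69 s, if anything falls off the work surface, if the arm or the gripper's body presses on something with over 40 N, if the wrist force passes 120 N, or if a joint passes its speed limit or range.

## Working session

There is one attempt and no reset: what is moved stays moved. The work goes in short steps, Python scripts to look and compute and a tool call to move; the robot and the scene stay as the last step left them, time stands still between calls to the robot, and variables do not carry over. Pictures are saved under pics/ and viewed, at most 10 in all, crops included, and the job is handed in when it is done.

Besides the shell and the picture viewer there is one more tool, called after ">>>" as name(argument=value, ...) on one line, values as JSON. send_rows: Moves the arm, as the interface text tells. Its arguments: {"type":"object","properties":{"motion":{"type":"string"}},"required":["motion"]}

```bash
mkdir -p pics
cat > h.py <<'E'
import numpy as np, cv2
from workcell import bot, vision, workorder, boxes_of
def ray(cam,u,v):
    m=vision.camera_model(cam); f=240/np.tan(np.radians(m["fov_y"])/2)
    T=np.array(m["world_from_camera"]); d=T[:3,:3]@np.array([(u-m["cx"])/f,(v-m["cy"])/f,1]); return T[:3,3],d
def atz(cam,u,v,z):
    o,d=ray(cam,u,v); return o+d*(z-o[2])/d[2]
def proj(cam,p):
    m=vision.camera_model(cam); f=240/np.tan(np.radians(m["fov_y"])/2)
    T=np.array(m["world_from_camera"]); c=T[:3,:3].T@(np.array(p)-T[:3,3]); return np.array([m["cx"]+f*c[0]/c[2],m["cy"]+f*c[1]/c[2]])
E
python3 - <<'E'
from h import *
for c in("scene","top"):
    cv2.imwrite(f"pics/{c}0.png",cv2.cvtColor(vision.camera(c),cv2.COLOR_RGB2BGR))
    m=vision.camera_model(c);print(c,m["fov_y"],m["cx"],m["cy"],np.round(m["world_from_camera"],3).tolist())
    for t in("control_box","stud_slot","key","stand"):
        print(t,[(np.round(b["rect"]).tolist(),round(b["conf"],2)) for b in boxes_of(c,t)][:4])
o=bot.get_obs();print(o)
E
```

```text
scene 46.24326509997642 327.33099889221063 236.9801776253218 [[0.628, 0.515, -0.584, 1.152], [0.778, -0.424, 0.463, -0.366], [-0.009, -0.745, -0.667, 0.732], [0.0, 0.0, 0.0, 1.0]]
control_box [([188.0, 292.0, 171.0, 146.0], 0.82)]
stud_slot [([214.0, 249.0, 25.0, 23.0], 0.92)]
key [([410.0, 185.0, 20.0, 30.0], 0.64), ([402.0, 221.0, 16.0, 35.0], 0.63), ([362.0, 189.0, 18.0, 33.0], 0.58), ([364.0, 240.0, 24.0, 41.0], 0.58)]
stand [([362.0, 208.0, 61.0, 38.0], 0.59)]
top 46.71258951900108 321.4093578477433 230.87569633559136 [[0.03, -0.989, 0.146, 0.454], [-0.999, -0.027, 0.02, 0.061], [-0.015, -0.147, -0.989, 0.908], [0.0, 0.0, 0.0, 1.0]]
control_box [([465.0, 294.0, 174.0, 131.0], 0.56), ([412.0, 125.0, 17.0, 95.0], 0.3)]
stud_slot [([429.0, 297.0, 25.0, 29.0], 0.75), ([222.0, 281.0, 64.0, 60.0], 0.51), ([466.0, 292.0, 175.0, 132.0], 0.46), ([198.0, 142.0, 25.0, 28.0], 0.26)]
key [([267.0, 220.0, 21.0, 21.0], 0.82), ([194.0, 348.0, 26.0, 25.0], 0.8), ([214.0, 277.0, 24.0, 28.0], 0.7), ([153.0, 259.0, 26.0, 26.0], 0.68)]
stand [([221.0, 280.0, 64.0, 59.0], 0.91)]
{'clock': 0.5, 'joint_pos': array([1.17201101e+00, 2.40617084e-01, 4.95082013e-03, 1.33520383e+00,
       2.58483603e-06, 1.57078638e+00]), 'joint_vel': array([-5.62785969e-04,  9.76012803e-05,  3.24884810e-04,  3.93290815e-04,
       -3.16786977e-05, -4.16221450e-04]), 'tau': array([-1.19774876e-05, -3.71859097e+01,  2.52461332e+01,  2.78887288e-03,
        2.03488588e-05, -3.52211764e-06]), 'eef_pos': array([0.1941387 , 0.46074276, 0.23127911]), 'tool_rot': array([ 1.98069186e-01,  9.80188041e-01, -3.58978951e-05, -8.57289751e-06]), 'ft_force': array([-0.25733623, -0.31987304, -0.49301368]), 'ft_torque': array([-0.00698872,  0.0242971 , -0.0009372 ]), 'grasp_force': 0.0, 'grip_width': 0.08543603220728059}
```

View pics/top0.png

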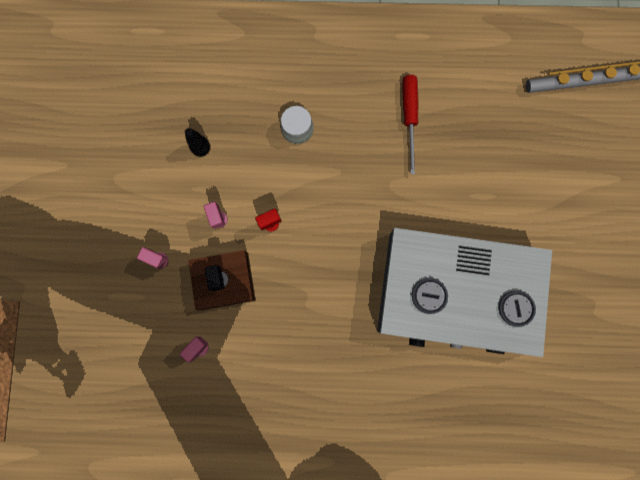

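View pics/scene0.png

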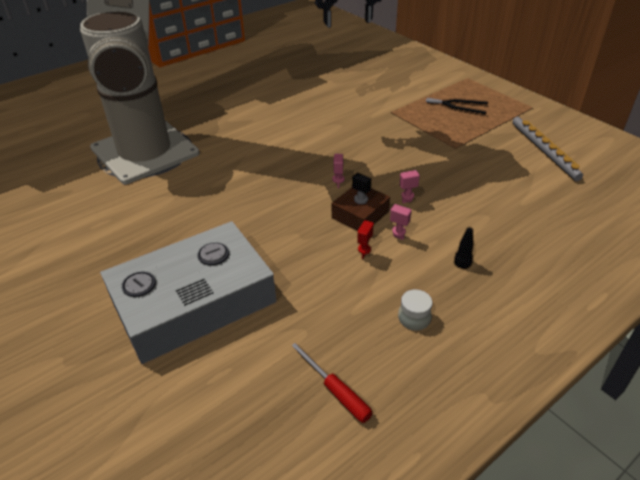

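The only black-handled key stands in the stand at top (214,277). Look-alikes are pink at (214,215), (152,258), (194,349) and red at (268,220); the mouthpiece is at (198,142). The open stud is at (429,296), nearer the box centre, and its twin is at (517,308).

Run:
```python
from h import *
im=cv2.imread("pics/top0.png")
a=cv2.resize(im[240:320,180:260],(400,400),interpolation=cv2.INTER_CUBIC)
b=cv2.resize(im[276:316,409:449],(400,400),interpolation=cv2.INTER_CUBIC)
a=cv2.convertScaleAbs(a,alpha=2.2,beta=10)
cv2.imwrite("pics/crop1.png",np.hstack([a,b]))
for n,u,v,z in(("stud",429,296,.079),("twin",517,308,.076),("key",214,277,.096),("boxL",393,229,.07),("boxR",551,250,.07),("boxBL",381,331,.07),("boxBR",542,355,.07)): print(n,np.round(atz("top",u,v,z),4))
```

```text
stud [ 0.4834 -0.0841  0.079 ]
twin [ 0.4697 -0.2141  0.076 ]
key [0.5012 0.2327 0.096 ]
boxL [ 0.5835 -0.0308  0.07  ]
boxR [ 0.5581 -0.2689  0.07  ]
boxBL [ 0.43   -0.0148  0.07  ]
boxBR [ 0.4026 -0.2511  0.07  ]
```

View pics/crop1.png

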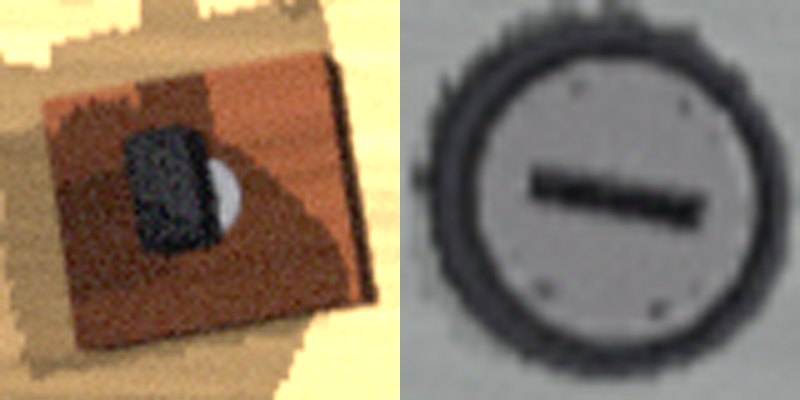

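The crop shows the black handle top face (about (123..190, 127..253) in 5x) on the stand, and the raised stud with its slot from (530,183) to (705,212) in 10x. It's the black key, so I'll take that one.

Run:
```python
from h import *
A=lambda x,y,z:atz("top",180+(x-2)/5,240+(y-2)/5,z)
B=lambda x,y,z:atz("top",409+(x-400-4.5)/10,276+(y-4.5)/10,z)
c=[A(*p,.04) for p in((45,100),(330,55),(362,303),(78,348))]
print("stand",np.round(np.mean(c,0),4),[round(np.linalg.norm(c[i]-c[(i+1)%4]),4) for i in range(4)])
ang=lambda d:round(float(np.arctan2(d[1],d[0])),3)
print("x dir",ang(c[0]-c[3]),ang(c[1]-c[2]),"y dir",ang(c[0]-c[1]),ang(c[3]-c[2]))
k=[A(*p,.096) for p in((125,137),(190,125),(208,241),(143,253))]
print("key",np.round(np.mean(k,0),4),[round(np.linalg.norm(k[i]-k[(i+1)%4]),4) for i in range(4)],ang(k[0]-k[3]),ang(k[1]-k[2]))
s=[B(530,183,.079),B(705,212,.079)]
print("slot",np.round(np.mean(s,0),4),np.linalg.norm(s[0]-s[1]),ang(s[0]-s[1]))
print("face c",np.round(B(617,201,.079),4))
# scene check: predicted pixels
for p in((np.mean(c,0)[:2].tolist()+[.096]),np.mean(s,0),):print(proj("scene",p))
from scipy.spatial.transform import Rotation as R
print(R.from_quat(bot.get_obs()["tool_rot"]).as_matrix().round(3))
im=cv2.imread("pics/scene0.png")
a=cv2.resize(im[165:235,325:395],(400,400),interpolation=cv2.INTER_CUBIC)
b=cv2.resize(im[232:272,194:234],(400,400),interpolation=cv2.INTER_CUBIC)
cv2.imwrite("pics/crop2.png",np.hstack([cv2.convertScaleAbs(a,alpha=1.8),b]))
```

```text
stand [0.5005 0.2343 0.04  ] [np.float64(0.0907), np.float64(0.0784), np.float64(0.0892), np.float64(0.0784)]
x dir 0.197 0.178 y dir 1.757 1.757
key [0.5006 0.2343 0.096 ] [np.float64(0.0194), np.float64(0.0345), np.float64(0.0192), np.float64(0.0345)] 0.214 0.211
slot [ 0.4845 -0.086   0.079 ] 0.026034080966953595 1.436
face c [ 0.484  -0.0859  0.079 ]
[360.57717328 176.96290933]
[212.36570006 251.51760646]
[[-0.922  0.388 -0.   ]
 [ 0.388  0.922 -0.   ]
 [ 0.    -0.    -1.   ]]
```

View pics/crop2.png

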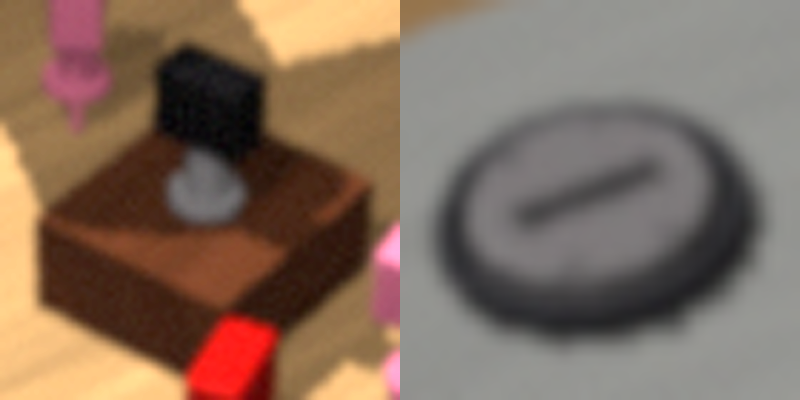

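>>> send_rows(motion="-0.3 -18.5 -4.5 1 -0.6; -0.3 -18.5 -4.5 1 -0.6; -0.3 -18.5 -4.5 1 -0.6; -0.3 -18.5 -4.5 1 -0.6; -0.3 -18.5 -4.5 1 -0.6")

```text
clock: 1.0
eef_pos: [0.3496, 0.3452, 0.2212]
tool_rot: [-0.1, 0.995, -0.0, 0.0]
ft_force: [0.1, 0.5, -0.9]
grip_width: 0.0555
grasp_force: 0.0
```

```bash
cat >> h.py <<'E'
from scipy.spatial.transform import Rotation as R
def st():
    o=bot.get_obs(); M=R.from_quat(o["tool_rot"]).as_matrix()
    print("t",round(o["clock"],2),"tcp",np.round(o["eef_pos"],4),"yang",round(float(np.arctan2(M[1,1],M[0,1])),4),"q6",round(o["joint_pos"][5],3),"F",np.round(o["ft_force"],2),"T",np.round(o["ft_torque"],3),"w",round(o["grip_width"],4),"gf",round(o["grasp_force"],1)); return o,M
def go(p,ya):
    o,M=st(); d=M.T@(np.array(p)-o["eef_pos"])*100
    t=(np.arctan2(M[1,1],M[0,1])-ya+np.pi)%(2*np.pi)-np.pi; print("rows: xyz cm",d.round(2),"twist",round(t,3))
E
python3 -c "
from h import *
go((.5005,.2343,.14),1.77)"
```

```text
t 1.0 tcp [0.3496 0.3452 0.2212] yang 1.7721 q6 0.578 F [ 0.14  0.48 -0.92] T [0.02  0.019 0.009] w 0.0555 gf 0.0
rows: xyz cm [-12.56 -13.88   8.14] twist 0.002
```

>>> send_rows(motion="-0.3 -12.6 -13.9 8.1 0; -0.3 -12.6 -13.9 8.1 0; -0.3 -12.6 -13.9 8.1 0; -0.3 -12.6 -13.9 8.1 0; -0.3 -12.6 -13.9 8.1 0")

```text
clock: 1.5
eef_pos: [0.5006, 0.2325, 0.1373]
tool_rot: [-0.097, 0.995, -0.001, -0.001]
ft_force: [-1.0, -0.2, -0.1]
grip_width: 0.0557
grasp_force: 0.0
```

```bash
python3 -c "
from h import *
go((.5005,.2343,.061),1.77)
a=vision.camera('top')[220:340,150:290];b=vision.camera('scene')[120:240,290:430]
cv2.imwrite('pics/hover.png',cv2.cvtColor(cv2.resize(np.hstack([a,b]),(800,343)),cv2.COLOR_RGB2BGR))"
```

```text
t 1.5 tcp [0.5006 0.2325 0.1373] yang 1.7657 q6 0.241 F [-1.03 -0.2  -0.09] T [-0.009  0.051 -0.017] w 0.0557 gf 0.0
rows: xyz cm [-0.05  0.2   7.63] twist -0.004
```

View pics/hover.png

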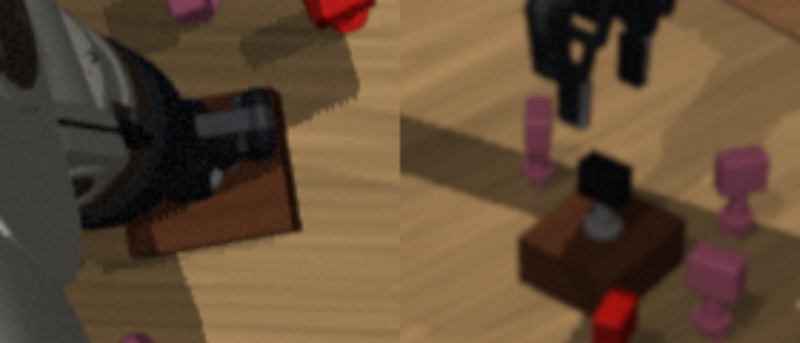

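The fingers straddle the black handle, at about (605,180) in the right crop, with the pink keys clear. I'll descend.

>>> send_rows(motion="-0.3 0 0.1 2 0; -0.3 0 0.1 4 0; -0.3 0 0.1 6 0; -0.3 0 0.1 7.6 0; -0.3 0 0.1 7.6 0")

```text
clock: 2.1
eef_pos: [0.4956, 0.2381, 0.063]
tool_rot: [-0.102, 0.995, -0.0, -0.002]
ft_force: [-0.1, -0.6, 0.6]
grip_width: 0.0555
grasp_force: 0.0
```

```bash
python3 -c "
from h import *
go((.5005,.2343,.061),1.77)"
```

```text
t 2.1 tcp [0.4956 0.2381 0.063 ] yang 1.7744 q6 0.244 F [-0.09 -0.6   0.65] T [ 0.05   0.045 -0.013] w 0.0555 gf 0.0
rows: xyz cm [-0.4  -0.47  0.2 ] twist 0.004
```

>>> send_rows(motion="-0.3 0 0 0 0; -0.3 0 0 0 0")

```text
clock: 2.3
eef_pos: [0.4988, 0.2385, 0.0659]
tool_rot: [-0.101, 0.995, 0.001, 0.001]
ft_force: [0.5, 0.6, -0.3]
grip_width: 0.0555
grasp_force: 0.0
```

```bash
python3 -c "
from h import *
go((.5005,.2343,.061),1.77)"
```

```text
t 2.3 tcp [0.4988 0.2385 0.0659] yang 1.7731 q6 0.244 F [ 0.49  0.63 -0.28] T [ 0.037 -0.011  0.025] w 0.0555 gf 0.0
rows: xyz cm [-0.08 -0.45  0.49] twist 0.003
```

>>> send_rows(motion="-0.3 0 -0.4 0.4 0; -0.3 0 -0.4 0.4 0; -0.3 0 -0.4 0.4 0; -0.3 0 -0.4 0.4 0")

```text
clock: 2.7
eef_pos: [0.4991, 0.2334, 0.0605]
tool_rot: [-0.1, 0.995, 0.0, 0.0]
ft_force: [0.3, 0.9, -0.4]
grip_width: 0.0554
grasp_force: 0.0
```

```bash
python3 -c "
from h import *
go((.5005,.2343,.061),1.77)"
```

```text
t 2.7 tcp [0.4991 0.2334 0.0605] yang 1.7717 q6 0.237 F [ 0.28  0.94 -0.38] T [-0.038 -0.035 -0.001] w 0.0554 gf 0.0
rows: xyz cm [-0.15  0.06 -0.05] twist 0.002
```

Close enough. Shift slightly and close.

>>> send_rows(motion="-0.3 -0.15 0 0 0; 0.6 -0.15 0 0 0; 0.9 -0.15 0 0 0; 0.9 -0.15 0 0 0; 0.9 -0.15 0 0 0")

```text
clock: 3.2
eef_pos: [0.5005, 0.2339, 0.0603]
tool_rot: [-0.1, 0.995, 0.0, 0.0]
ft_force: [-0.5, 0.7, 1.1]
grip_width: 0.0195
grasp_force: 59.7
```

```bash
python3 -c "
from h import *
go((.5005,.2343,.061),1.77)"
```

```text
t 3.2 tcp [0.5005 0.2339 0.0603] yang 1.7721 q6 0.236 F [-0.45  0.69  1.08] T [ 0.039 -0.039 -0.039] w 0.0195 gf 59.7
rows: xyz cm [-0.01  0.04 -0.07] twist 0.002
```

>>> send_rows(motion="0.9 0 0 -1 0; 0.9 0 0 -2.5 0; 0.9 0 0 -5 0; 0.9 0 0 -8 0; 0.9 0 0 -11 0")

```text
clock: 3.7
eef_pos: [0.5, 0.2335, 0.1717]
tool_rot: [-0.1, 0.995, -0.0, -0.0]
ft_force: [0.3, -0.5, -0.7]
grip_width: 0.0195
grasp_force: 59.6
```

```bash
python3 -c "
from h import *
go((.4845,-.086,.17),3.007)"
```

```text
t 3.7 tcp [0.5    0.2335 0.1717] yang 1.772 q6 0.236 F [ 0.28 -0.54 -0.72] T [ 0.001 -0.082  0.016] w 0.0195 gf 59.6
rows: xyz cm [  7.91 -31.     0.18] twist -1.235
```

>>> send_rows(motion="0.9 1 -4 0 -0.14; 0.9 2 -8 0 -0.28; 0.9 3 -12 0 -0.42; 0.9 4 -16 0 -0.56; 0.9 5 -19.5 0 -0.7")

```text
clock: 4.2
eef_pos: [0.4901, 0.0309, 0.171]
tool_rot: [-0.438, 0.899, -0.0, 0.0]
ft_force: [0.9, -0.0, -0.5]
grip_width: 0.0194
grasp_force: 59.6
```

```bash
python3 -c "
from h import *
go((.4845,-.086,.15),3.007)"
```

```text
t 4.2 tcp [0.4901 0.0309 0.171 ] yang 2.4774 q6 -0.843 F [ 0.94 -0.01 -0.46] T [-0.062 -0.041  0.021] w 0.0194 gf 59.6
rows: xyz cm [ 9.55 -6.77  2.1 ] twist -0.53
```

>>> send_rows(motion="0.9 2.4 -1.7 0 -0.14; 0.9 5 -3.4 0 -0.28; 0.9 7.5 -5.2 0.5 -0.42; 0.9 9.5 -6.8 1 -0.53; 0.9 9.5 -6.8 1 -0.53")

```text
clock: 4.7
eef_pos: [0.4842, -0.0866, 0.1603]
tool_rot: [-0.655, 0.756, -0.0, -0.001]
ft_force: [-0.9, -0.2, -1.0]
grip_width: 0.0188
grasp_force: 59.6
```

>>> send_rows(motion="0.9 0 0 0.5 0; 0.9 0 0 1 0; 0.9 0 0 1 0; 0.9 0 0 1 0")

```text
clock: 5.1
eef_pos: [0.4847, -0.0831, 0.1501]
tool_rot: [-0.657, 0.754, 0.0, -0.0]
ft_force: [-0.5, -0.3, -0.5]
grip_width: 0.0194
grasp_force: 59.6
```

```bash
python3 -c "
from h import *
go((.4845,-.086,.13),3.007)
a=vision.camera('top')[240:340,380:480];b=vision.camera('scene')[170:270,170:270]
cv2.imwrite('pics/pre.png',cv2.cvtColor(cv2.resize(np.hstack([a,b]),(800,400),interpolation=cv2.INTER_CUBIC),cv2.COLOR_RGB2BGR))"
```

```text
t 5.1 tcp [ 0.4847 -0.0831  0.1501] yang 3.0033 q6 -1.602 F [-0.46 -0.27 -0.48] T [0.011 0.04  0.013] w 0.0194 gf 59.6
rows: xyz cm [ 0.29 -0.03  2.01] twist -0.004
```

View pics/pre.png

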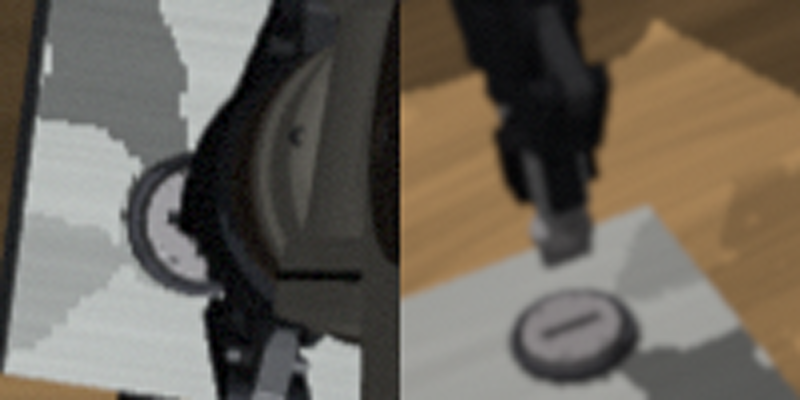

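The key hangs above the stud with its blade near scene (211,232), and the slot is at (212,251). I'll overlay the predicted blade and slot edges on a closer crop.

```bash
python3 -c "
from h import *
o,M=st()
p=o['eef_pos'];tip=p+np.array([0,0,-.0363])
kx=-M[:,0];ky=M[:,1]
def blade(w,t,z): return [tip+kx*sx*w/2+ky*sy*t/2+np.array([0,0,z]) for sx,sy in((1,1),(1,-1),(-1,-1),(-1,1))]
im=cv2.cvtColor(vision.camera('scene'),cv2.COLOR_RGB2BGR)
x0,y0,s=180,200,10
c=cv2.resize(im[y0:y0+60,x0:x0+60],None,fx=s,fy=s,interpolation=cv2.INTER_CUBIC)
c2=c.copy()
def dr(P,col):
    q=np.array([(proj('scene',a)-[x0,y0])*s+4.5 for a in P]).astype(int); cv2.polylines(c2,[q],True,col,1)
dr(blade(.02,.003,0),(0,0,255));dr(blade(.022,.004,.003),(0,255,0));dr(blade(.022,.004,.016),(0,255,0))
sd=np.array([np.cos(1.436),np.sin(1.436),0]);sn=np.array([-sd[1],sd[0],0]);S=np.array([.4845,-.086,.079])
dr([S+sd*a*.013+sn*b*.003 for a,b in((1,1),(1,-1),(-1,-1),(-1,1))],(255,0,0))
cv2.imwrite('pics/ov.png',np.hstack([c[:,150:550],c2[:,150:550]]))"
```

```text
t 5.2 tcp [ 0.4849 -0.0833  0.1504] yang 3.0031 q6 -1.602 F [ 0.17  0.21 -1.29] T [-0.01   0.009  0.011] w 0.0196 gf 59.6
```

View pics/ov.png

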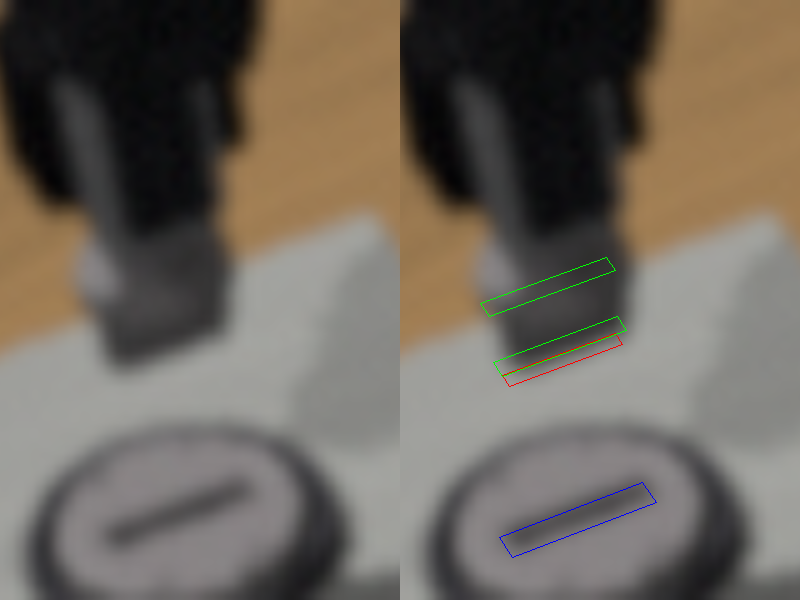

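Blade and slot agree to within about 1 mm: the blade sits about 1 mm toward +y, and across the slot it is about right. I'll move down close and feel for the fit.

>>> send_rows(motion="0.9 0.3 0 1 0; 0.9 0.3 0 2 0; 0.9 0.3 0 3 0; 0.9 0.3 0 3 0; 0.9 0.3 0 3 0")

```text
clock: 5.75
eef_pos: [0.4839, -0.0869, 0.1197]
tool_rot: [-0.656, 0.755, 0.001, -0.0]
ft_force: [0.1, -0.7, -1.8]
grip_width: 0.0193
grasp_force: 59.6
```

>>> send_rows(motion="0.9 0 0 0 0; 0.9 0 0 0 0")

```text
clock: 5.95
eef_pos: [0.4848, -0.087, 0.1207]
tool_rot: [-0.656, 0.755, -0.0, 0.0]
ft_force: [-0.9, 0.1, -1.5]
grip_width: 0.0194
grasp_force: 59.6
```

```bash
python3 -c "
from h import *
go((.4845,-.0865,.111),3.007)"
```

```text
t 5.95 tcp [ 0.4848 -0.087   0.1207] yang 3.0019 q6 -1.609 F [-0.9   0.14 -1.46] T [-0.007 -0.016  0.013] w 0.0194 gf 59.6
rows: xyz cm [-0.05  0.04  0.97] twist -0.005
```

>>> send_rows(motion="0.9 0 0 0.3 0; 0.9 0 0 0.6 0; 0.9 0 0 0.8 0; 0.9 0 0 0.8 0; 0.9 0 0 0.8 0")

```text
clock: 6.45
eef_pos: [0.4843, -0.0869, 0.1122]
tool_rot: [-0.656, 0.755, 0.0, -0.0]
ft_force: [-0.1, 0.4, -2.5]
grip_width: 0.019
grasp_force: 59.6
```

```bash
python3 -c "
from h import *
go((.4845,-.0865,.111),3.007)"
```

```text
t 6.45 tcp [ 0.4843 -0.0869  0.1122] yang 3.002 q6 -1.609 F [-0.09  0.36 -2.55] T [-0.019 -0.019 -0.002] w 0.019 gf 59.6
rows: xyz cm [-0.04 -0.02  0.12] twist -0.005
```

>>> send_rows(motion="0.9 0 0 0.2 0; 0.9 0 0 0.4 0; 0.9 0 0 0.4 0; 0.9 0 0 0.4 0")

```text
clock: 6.85
eef_pos: [0.4843, -0.0869, 0.1082]
tool_rot: [-0.656, 0.755, 0.0, -0.0]
ft_force: [-0.5, 0.2, -1.1]
grip_width: 0.0189
grasp_force: 59.6
```

>>> send_rows(motion="0.9 0 0 0.15 0; 0.9 0 0 0.3 0; 0.9 0 0 0.3 0; 0.9 0 0 0.3 0")

```text
clock: 7.25
eef_pos: [0.4844, -0.0869, 0.1053]
tool_rot: [-0.656, 0.755, -0.0, 0.0]
ft_force: [-0.3, -0.9, -0.8]
grip_width: 0.0195
grasp_force: 59.8
```

```bash
python3 -c "
from h import *
st();vision.camera('top');st()"
```

```text
t 7.25 tcp [ 0.4844 -0.0869  0.1053] yang 3.002 q6 -1.609 F [-0.28 -0.86 -0.85] T [-0.014 -0.028  0.033] w 0.0195 gf 59.8
t 7.3 tcp [ 0.4844 -0.0869  0.1053] yang 3.002 q6 -1.609 F [ 0.37 -0.04 -0.74] T [-0.08  -0.077  0.026] w 0.0191 gf 59.8
```

It's in the slot, 10 mm below the contact height with no force. Now I'll press.

>>> send_rows(motion="0.9 0 0 0.1 0; 0.9 0 0 0.2 0; 0.9 0 0 0.3 0; 0.9 0 0 0.3 0; 0.9 0 0 0.3 0")

```text
clock: 7.8
eef_pos: [0.4845, -0.0869, 0.1026]
tool_rot: [-0.656, 0.755, -0.0, 0.0]
ft_force: [-0.8, -0.6, 3.8]
grip_width: 0.0194
grasp_force: 60.3
```

>>> send_rows(motion="0.9 0 0 0.1 0; 0.9 0 0 0.2 0; 0.9 0 0 0.3 0; 0.9 0 0 0.3 0; 0.9 0 0 0.3 0")

```text
clock: 8.3
eef_pos: [0.4845, -0.0869, 0.0996]
tool_rot: [-0.656, 0.755, -0.0, 0.0]
ft_force: [-2.3, 0.4, 6.8]
grip_width: 0.0193
grasp_force: 60.6
```

```bash
python3 -c "
from h import *
st()"
```

```text
t 8.3 tcp [ 0.4845 -0.0869  0.0996] yang 3.002 q6 -1.609 F [-2.25  0.37  6.75] T [0.106 0.505 0.025] w 0.0193 gf 60.6
```

>>> send_rows(motion="0.9 0 0 0.1 0; 0.9 0 0 0.2 0; 0.9 0 0 0.28 0; 0.9 0 0 0.28 0; 0.9 0 0 0.28 0")

```text
clock: 8.8
eef_pos: [0.4845, -0.0869, 0.0972]
tool_rot: [-0.656, 0.755, -0.0, 0.0]
ft_force: [-2.6, 0.4, 8.4]
grip_width: 0.0191
grasp_force: 60.9
```

```bash
python3 -c "
from h import *
st();vision.camera('top');st();vision.camera('top');st()"
```

```text
t 8.8 tcp [ 0.4845 -0.0869  0.0972] yang 3.002 q6 -1.609 F [-2.56  0.39  8.44] T [0.151 0.711 0.022] w 0.0191 gf 60.9
t 8.85 tcp [ 0.4845 -0.0869  0.0972] yang 3.002 q6 -1.609 F [-2.95  0.11  9.61] T [ 0.143  0.693 -0.003] w 0.0193 gf 60.9
t 8.9 tcp [ 0.4845 -0.0869  0.0972] yang 3.002 q6 -1.609 F [-1.64  0.68  8.13] T [ 0.086  0.706 -0.013] w 0.0197 gf 60.9
```

>>> send_rows(motion="0.9 0 0.05 0.08 0; 0.9 0 0.05 0.08 0; 0.9 0 0.05 0.08 0.05; 0.9 0 0.05 0.08 0.1; 0.9 0 0.05 0.08 0.1")

```text
clock: 9.4
eef_pos: [0.4847, -0.087, 0.0967]
tool_rot: [-0.617, 0.787, -0.001, 0.001]
ft_force: [-0.9, -0.0, 10.1]
grip_width: 0.0193
grasp_force: 61.1
```

```bash
python3 -c "
from h import *
st();vision.camera('top');st();vision.camera('top');st()"
```

```text
t 9.4 tcp [ 0.4847 -0.087   0.0967] yang 2.9012 q6 -1.508 F [-0.94 -0.02 10.13] T [ 0.02   0.418 -0.029] w 0.0193 gf 61.1
t 9.45 tcp [ 0.4848 -0.087   0.0968] yang 2.9019 q6 -1.509 F [-1.73  0.05  8.45] T [0.079 0.448 0.019] w 0.019 gf 61.1
t 9.5 tcp [ 0.4848 -0.087   0.0967] yang 2.902 q6 -1.509 F [-1.76  0.46  8.93] T [0.055 0.476 0.017] w 0.0197 gf 61.1
```

>>> send_rows(motion="0.9 0 0 0 0.08; 0.9 0 0 0 0.16; 0.9 0 0 0 0.24; 0.9 0 0 0 0.32; 0.9 0 0 0 0.4")

```text
clock: 10.0
eef_pos: [0.4844, -0.0871, 0.0966]
tool_rot: [-0.448, 0.894, -0.001, 0.0]
ft_force: [-3.3, -0.1, 9.4]
grip_width: 0.019
grasp_force: 61.1
```

```bash
python3 -c "
from h import *
st();vision.camera('top');st();vision.camera('top');st()"
```

```text
t 10.0 tcp [ 0.4844 -0.0871  0.0966] yang 2.4987 q6 -1.106 F [-3.35 -0.1   9.38] T [-0.039  0.655  0.053] w 0.019 gf 61.1
t 10.05 tcp [ 0.4844 -0.0871  0.0966] yang 2.4962 q6 -1.103 F [-2.45  0.09  9.48] T [-0.014  0.558  0.008] w 0.0194 gf 61.0
t 10.1 tcp [ 0.4844 -0.0871  0.0966] yang 2.5006 q6 -1.108 F [-2.24  0.16  8.42] T [ 0.012  0.618 -0.019] w 0.0197 gf 61.0
```

>>> send_rows(motion="0.9 0 0 0 0.08; 0.9 0 0 0 0.16; 0.9 0 0 0 0.24; 0.9 0 0 0 0.32; 0.9 0 0 0 0.4")

```text
clock: 10.6
eef_pos: [0.484, -0.087, 0.0965]
tool_rot: [-0.261, 0.965, -0.0, 0.0]
ft_force: [-2.8, 0.5, 10.5]
grip_width: 0.0196
grasp_force: 61.1
```

```bash
python3 -c "
from h import *
st();vision.camera('top');st();vision.camera('top');st()"
```

```text
t 10.6 tcp [ 0.484  -0.087   0.0965] yang 2.0987 q6 -0.706 F [-2.81  0.47 10.52] T [0.065 0.818 0.063] w 0.0196 gf 61.1
t 10.65 tcp [ 0.484  -0.087   0.0965] yang 2.0963 q6 -0.703 F [-3.4   0.26  8.73] T [ 0.022  0.722 -0.028] w 0.019 gf 61.1
t 10.7 tcp [ 0.484  -0.087   0.0965] yang 2.1007 q6 -0.708 F [-2.3  -0.01  8.97] T [ 0.007  0.75  -0.018] w 0.0195 gf 61.1
```

```bash
cat >> h.py <<'E'
def avg(n=6):
    F=[];
    for i in range(n):
        vision.camera('top'); o=bot.get_obs(); F.append(np.r_[o["ft_force"],o["ft_torque"]])
    o,M=st(); print("avg",np.mean(F,0).round(3),"sd Tz",np.std(F,0)[5].round(3))
E
python3 -c "
from h import *
avg()"
```

```text
t 11.0 tcp [ 0.484  -0.087   0.0965] yang 2.1019 q6 -0.709 F [-2.64 -0.02  9.72] T [0.04  0.712 0.009] w 0.0195 gf 61.1
avg [-2.928e+00  1.990e-01  9.453e+00  3.500e-02  7.510e-01  2.000e-03] sd Tz 0.021
```

>>> send_rows(motion="0.9 0.04 0.03 0 0; 0.9 0.04 0.03 0 0.04; 0.9 0.04 0.03 0 0.08; 0.9 0.04 0.03 0 0.12; 0.9 0.04 0.03 0 0.15")

```text
clock: 11.5
eef_pos: [0.4838, -0.0869, 0.0966]
tool_rot: [-0.189, 0.982, -0.0, 0.001]
ft_force: [-2.5, 0.4, 8.7]
grip_width: 0.0194
grasp_force: 61.1
```

```bash
python3 -c "
from h import *
avg()"
```

```text
t 11.8 tcp [ 0.4838 -0.0869  0.0966] yang 1.952 q6 -0.559 F [-3.06  0.86  9.59] T [0.032 0.654 0.043] w 0.0192 gf 61.1
avg [-2.802  0.694  9.039  0.055  0.67   0.013] sd Tz 0.021
```

>>> send_rows(motion="0.9 0 0 0 0.03; 0.9 0 0 0 0.06; 0.9 0 0 0 0.06")

```text
clock: 12.1
eef_pos: [0.4837, -0.0869, 0.0965]
tool_rot: [-0.16, 0.987, -0.0, 0.001]
ft_force: [-3.4, -0.1, 9.0]
grip_width: 0.0191
grasp_force: 61.1
```

```bash
python3 -c "
from h import *
avg(4)"
```

```text
t 12.3 tcp [ 0.4838 -0.0869  0.0966] yang 1.892 q6 -0.499 F [-2.47  1.38  9.23] T [ 0.117  0.687 -0.056] w 0.0187 gf 61.1
avg [-2.552  0.627  9.479  0.057  0.681 -0.02 ] sd Tz 0.025
```

>>> send_rows(motion="0.9 0 0 0 0.03; 0.9 0 0 0 0.06; 0.9 0 0 0 0.06")

```text
clock: 12.6
eef_pos: [0.4837, -0.0869, 0.0965]
tool_rot: [-0.13, 0.992, -0.0, 0.0]
ft_force: [-2.6, -0.2, 10.3]
grip_width: 0.019
grasp_force: 61.1
```

```bash
python3 -c "
from h import *
avg(4)"
```

```text
t 12.8 tcp [ 0.4837 -0.0869  0.0966] yang 1.8321 q6 -0.439 F [-2.71 -0.12  9.73] T [0.092 0.72  0.055] w 0.0193 gf 61.1
avg [-2.711  0.173  9.264  0.109  0.678  0.026] sd Tz 0.023
```

>>> send_rows(motion="0.9 0 0 0 0.03; 0.9 0 0 0 0.06; 0.9 0 0 0 0.06")

```text
clock: 13.1
eef_pos: [0.4837, -0.0868, 0.0965]
tool_rot: [-0.1, 0.995, -0.0, 0.0]
ft_force: [-2.8, 0.1, 8.4]
grip_width: 0.0196
grasp_force: 61.1
```

```bash
python3 -c "
from h import *
avg(5)"
```

```text
t 13.35 tcp [ 0.4836 -0.0868  0.0965] yang 1.7721 q6 -0.379 F [-3.34  0.74 10.01] T [ 0.186  0.681 -0.052] w 0.0191 gf 61.1
avg [-2.973e+00  3.380e-01  9.690e+00  1.330e-01  6.630e-01  8.000e-03] sd Tz 0.04
```

>>> send_rows(motion="0.9 0 0 0 0.03; 0.9 0 0 0 0.06; 0.9 0 0 0 0.06")

```text
clock: 13.65
eef_pos: [0.4836, -0.0868, 0.0965]
tool_rot: [-0.07, 0.998, -0.0, 0.0]
ft_force: [-2.6, 0.3, 9.5]
grip_width: 0.0194
grasp_force: 61.1
```

```bash
python3 -c "
from h import *
avg(5)"
```

```text
t 13.9 tcp [ 0.4836 -0.0868  0.0965] yang 1.7121 q6 -0.319 F [-2.78 -0.23  9.25] T [0.112 0.682 0.004] w 0.019 gf 61.1
avg [-2.737  0.516  9.34   0.137  0.7    0.01 ] sd Tz 0.021
```

>>> send_rows(motion="0.9 0 0 0 0.03; 0.9 0 0 0 0.06; 0.9 0 0 0 0.06")

```text
clock: 14.2
eef_pos: [0.4836, -0.0868, 0.0965]
tool_rot: [-0.04, 0.999, -0.0, 0.0]
ft_force: [-3.1, 0.9, 8.2]
grip_width: 0.0193
grasp_force: 61.1
```

```bash
python3 -c "
from h import *
avg(5)"
```

```text
t 14.45 tcp [ 0.4836 -0.0868  0.0965] yang 1.652 q6 -0.259 F [-2.06  0.42  8.5 ] T [0.212 0.7   0.045] w 0.0192 gf 61.1
avg [-2.495  0.626  9.178  0.158  0.709  0.02 ] sd Tz 0.02
```

>>> send_rows(motion="0.9 0 0 0 0.03; 0.9 0 0 0 0.06; 0.9 0 0 0 0.06")

```text
clock: 14.75
eef_pos: [0.4837, -0.0864, 0.0965]
tool_rot: [-0.011, 1.0, 0.0, 0.001]
ft_force: [-2.0, 2.3, 9.3]
grip_width: 0.019
grasp_force: 61.1
```

```bash
python3 -c "
from h import *
avg(5)"
```

```text
t 15.0 tcp [ 0.4837 -0.0864  0.0965] yang 1.5924 q6 -0.199 F [-2.89  1.54  9.94] T [0.381 0.647 0.089] w 0.0195 gf 61.1
avg [-2.695  1.851  9.339  0.427  0.653  0.068] sd Tz 0.026
```

>>> send_rows(motion="0.9 0 0 0 0.02; 0.9 0 0 0 0.02; 0.9 0 0 0 0.02")

```text
clock: 15.3
eef_pos: [0.4837, -0.0862, 0.0965]
tool_rot: [-0.001, 1.0, 0.001, 0.001]
ft_force: [-1.3, 2.0, 8.4]
grip_width: 0.0195
grasp_force: 61.1
```

```bash
python3 -c "
from h import *
avg(6)"
```

```text
t 15.6 tcp [ 0.4837 -0.0862  0.0965] yang 1.5726 q6 -0.179 F [-1.8   2.28  9.96] T [0.56  0.645 0.08 ] w 0.0196 gf 61.1
avg [-2.471  2.017  9.275  0.516  0.633  0.071] sd Tz 0.017
```

>>> send_rows(motion="0.9 0 0 0 0.02; 0.9 0 0 0 0.03; 0.9 0 0 0 0.03")

```text
clock: 15.9
eef_pos: [0.4837, -0.086, 0.0965]
tool_rot: [0.014, 1.0, 0.001, 0.001]
ft_force: [-2.1, 2.7, 8.5]
grip_width: 0.0194
grasp_force: 61.1
```

```bash
python3 -c "
from h import *
avg(6)"
```

```text
t 16.2 tcp [ 0.4837 -0.0861  0.0965] yang 1.5429 q6 -0.149 F [-1.88  1.47  9.37] T [0.58  0.617 0.142] w 0.0193 gf 61.1
avg [-2.426  1.951  8.911  0.572  0.604  0.11 ] sd Tz 0.029
```

>>> send_rows(motion="0.9 0 0 0 0.01; 0.9 0 0 0 0.02; 0.9 0 0 0 0.02")

```text
clock: 16.5
eef_pos: [0.4837, -0.086, 0.0965]
tool_rot: [0.024, 1.0, 0.001, 0.001]
ft_force: [-2.0, 2.7, 9.5]
grip_width: 0.0191
grasp_force: 61.1
```

```bash
python3 -c "
from h import *
avg(6)"
```

```text
t 16.8 tcp [ 0.4837 -0.086   0.0965] yang 1.5231 q6 -0.129 F [-1.47  2.34  9.69] T [0.569 0.631 0.196] w 0.0194 gf 61.1
avg [-2.117  2.289  9.067  0.606  0.649  0.198] sd Tz 0.019
```

At the stop. Ease the torque and let it up.

>>> send_rows(motion="0.9 0 0 0 -0.02; 0.9 0 0 -0.1 -0.02; 0.9 0 0 -0.2 -0.02; 0.9 0 0 -0.3 -0.02; 0.9 0 0 -0.4 -0.02")

```text
clock: 17.3
eef_pos: [0.4837, -0.0861, 0.0999]
tool_rot: [0.014, 1.0, 0.001, 0.0]
ft_force: [-1.1, 2.5, 4.3]
grip_width: 0.0195
grasp_force: 60.6
```

```bash
python3 -c "
from h import *
avg(4)"
```

```text
t 17.5 tcp [ 0.4837 -0.0861  0.1   ] yang 1.5426 q6 -0.149 F [-2.01  3.05  5.97] T [0.73  0.342 0.098] w 0.0193 gf 60.5
avg [-1.288  3.063  5.628  0.727  0.308  0.097] sd Tz 0.01
```

>>> send_rows(motion="0.9 0 0 -0.1 0; 0.9 0 0 -0.2 0; 0.9 0 0 -0.3 0; 0.9 0 0 -0.4 0; 0.9 0 0 -0.4 0")

```text
clock: 18.0
eef_pos: [0.4833, -0.0862, 0.1028]
tool_rot: [0.014, 1.0, 0.001, -0.0]
ft_force: [2.8, 4.1, -5.1]
grip_width: 0.0189
grasp_force: 59.2
```

```bash
python3 -c "
from h import *
avg(4)"
```

```text
t 18.2 tcp [ 0.4833 -0.0862  0.1028] yang 1.5424 q6 -0.149 F [ 2.11  5.16 -4.98] T [ 1.187 -0.558  0.074] w 0.0195 gf 59.2
avg [ 2.201  4.973 -4.274  1.161 -0.565  0.086] sd Tz 0.012
```

The stud has latched and the blade binds from residual torque. I'll back the torque off and centre the key.

>>> send_rows(motion="0.9 0 0 0 -0.03; 0.9 0 0 0 -0.05; 0.9 -0.03 0.05 0 -0.05; 0.9 -0.03 0.05 0 -0.05")

```text
clock: 18.6
eef_pos: [0.483, -0.0865, 0.1034]
tool_rot: [-0.01, 1.0, -0.0, -0.001]
ft_force: [-0.4, 2.4, -3.1]
grip_width: 0.0196
grasp_force: 59.5
```

```bash
python3 -c "
from h import *
avg(5)"
```

```text
t 18.85 tcp [ 0.4831 -0.0865  0.1035] yang 1.5916 q6 -0.198 F [-0.42  2.39 -2.2 ] T [0.684 0.259 0.01 ] w 0.0193 gf 59.5
avg [-1.062e+00  2.630e+00 -2.507e+00  6.670e-01  2.210e-01  1.000e-03] sd Tz 0.035
```

>>> send_rows(motion="0.9 0 0.05 0 0; 0.9 0 0.05 -0.1 0; 0.9 0 0.05 -0.2 0; 0.9 0 0.05 -0.3 0; 0.9 0 0.05 -0.4 0")

```text
clock: 19.35
eef_pos: [0.4841, -0.0862, 0.1081]
tool_rot: [-0.01, 1.0, -0.0, 0.0]
ft_force: [0.0, 0.4, -0.6]
grip_width: 0.0194
grasp_force: 59.7
```

```bash
python3 -c "
from h import *
avg(4)"
```

```text
t 19.55 tcp [ 0.484  -0.0861  0.1079] yang 1.5918 q6 -0.197 F [ 0.7  -0.49 -1.36] T [ 0.007 -0.009 -0.006] w 0.0192 gf 59.7
avg [ 0.453  0.01  -1.332  0.036 -0.019 -0.004] sd Tz 0.033
```

>>> send_rows(motion="0.9 0 0 -0.5 0; 0.9 0 0 -1 0; 0.9 0 0 -2 0; 0.9 0 0 -4 0; 0.9 0 0 -7 0")

```text
clock: 20.05
eef_pos: [0.4826, -0.0856, 0.1778]
tool_rot: [-0.011, 1.0, 0.0, -0.002]
ft_force: [0.9, -0.6, -0.5]
grip_width: 0.0194
grasp_force: 59.7
```

>>> send_rows(motion="0.9 0 3.5 0 -0.05; 0.9 0 7 0 -0.1; 0.9 0 10.5 0 -0.15; 0.9 0 14 0 -0.18; 0.9 0 16 0 -0.18")

```text
clock: 20.55
eef_pos: [0.4804, 0.0764, 0.1788]
tool_rot: [-0.102, 0.995, 0.0, 0.001]
ft_force: [0.1, -1.0, -0.7]
grip_width: 0.0194
grasp_force: 59.7
```

```bash
python3 -c "
from h import *
o,M=st()
a=vision.camera('top')[276:316,409:449];im=vision.camera('scene');b=im[232:272,194:234];
x,y=proj('scene',o['eef_pos']-[0,0,.02]).astype(int);print(x,y);c=im[y-30:y+30,x-30:x+30]
f=lambda a:cv2.resize(a,(266,266),interpolation=cv2.INTER_CUBIC)
cv2.imwrite('pics/after.png',cv2.cvtColor(np.hstack([f(a),f(b),f(c)]),cv2.COLOR_RGB2BGR))
go((.5005,.2343,.17),1.772)"
```

```text
t 20.55 tcp [0.4804 0.0764 0.1788] yang 1.7745 q6 -0.046 F [ 0.08 -1.04 -0.7 ] T [-0.039 -0.012 -0.03 ] w 0.0194 gf 59.7
285 176
t 20.65 tcp [0.4805 0.0765 0.1786] yang 1.7762 q6 -0.048 F [-0.04 -0.82 -0.74] T [-0.03  -0.036 -0.002] w 0.0191 gf 59.7
rows: xyz cm [-5.17 15.04  0.88] twist 0.004
```

View pics/after.png

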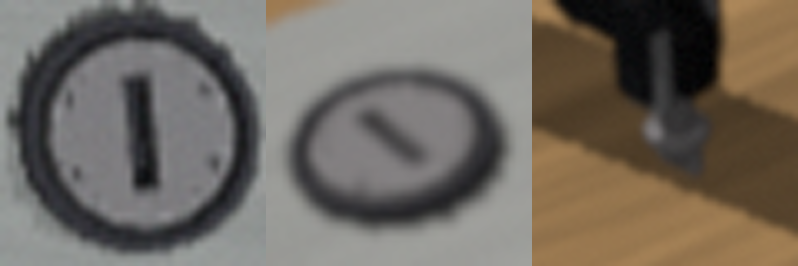

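The stud's slot now stands upright in the picture, at (140,130) in the left crop. It sits flush in its collar like its twin. The key hangs straight in the fingers, so I'll return it.

>>> send_rows(motion="0.9 -1.2 3.5 0 0; 0.9 -2.4 7 0 0; 0.9 -3.6 10.5 0 0; 0.9 -4.7 13.5 0 0; 0.9 -5.2 15 0.9 0")

```text
clock: 21.15
eef_pos: [0.5029, 0.2336, 0.1702]
tool_rot: [-0.101, 0.995, 0.001, 0.002]
ft_force: [0.1, -0.4, -0.4]
grip_width: 0.0193
grasp_force: 59.8
```

>>> send_rows(motion="0.9 0 0 2 0; 0.9 0 0 4 0; 0.9 0 0 6.5 0; 0.9 0 0 6.5 0; 0.9 0 0 6.5 0")

```text
clock: 21.65
eef_pos: [0.5011, 0.2304, 0.1036]
tool_rot: [-0.1, 0.995, -0.0, -0.001]
ft_force: [-0.3, -0.1, 0.2]
grip_width: 0.0196
grasp_force: 59.8
```

```bash
python3 -c "
from h import *
avg(2);go((.5005,.2339,.07),1.772)"
```

```text
t 21.75 tcp [0.5023 0.2313 0.1051] yang 1.7712 q6 0.231 F [ 0.53  1.04 -0.61] T [ 0.006 -0.022 -0.018] w 0.0194 gf 59.8
avg [ 0.769  0.507 -0.577  0.026 -0.028 -0.014] sd Tz 0.004
t 21.75 tcp [0.5023 0.2313 0.1051] yang 1.7712 q6 0.231 F [ 0.53  1.04 -0.61] T [ 0.006 -0.022 -0.018] w 0.0194 gf 59.8
rows: xyz cm [0.14 0.29 3.51] twist -0.001
```

>>> send_rows(motion="0.9 0.1 0.25 0.5 0; 0.9 0.1 0.25 1.5 0; 0.9 0.1 0.25 2.2 0; 0.9 0.1 0.25 2.2 0; 0.9 0.1 0.25 2.2 0")

```text
clock: 22.25
eef_pos: [0.4994, 0.2337, 0.0812]
tool_rot: [-0.101, 0.995, -0.0, -0.0]
ft_force: [-0.0, 0.5, 0.1]
grip_width: 0.0195
grasp_force: 59.8
```

```bash
python3 -c "
from h import *
avg(3);go((.5005,.2339,.07),1.772)"
```

```text
t 22.4 tcp [0.5    0.2339 0.0819] yang 1.772 q6 0.236 F [ 1.57 -0.28 -0.65] T [0.033 0.021 0.055] w 0.019 gf 59.8
avg [ 0.043 -0.202 -0.923  0.017  0.001  0.031] sd Tz 0.023
t 22.4 tcp [0.5    0.2339 0.0819] yang 1.772 q6 0.236 F [ 1.57 -0.28 -0.65] T [0.033 0.021 0.055] w 0.019 gf 59.8
rows: xyz cm [-0.05 -0.01  1.19] twist 0.0
```

>>> send_rows(motion="0.9 0 0 0.3 0; 0.9 0 0 0.6 0; 0.9 0 0 0.9 0; 0.9 0 0 1.2 0; 0.9 0 0 1.2 0")

```text
clock: 22.9
eef_pos: [0.4994, 0.2335, 0.069]
tool_rot: [-0.1, 0.995, -0.0, -0.001]
ft_force: [0.0, 0.4, -1.1]
grip_width: 0.0194
grasp_force: 59.8
```

```bash
python3 -c "
from h import *
avg(3);go((.5005,.2339,.0605),1.772)"
```

```text
t 23.05 tcp [0.4998 0.2338 0.0697] yang 1.772 q6 0.236 F [-1.23 -0.02 -0.37] T [0.002 0.01  0.024] w 0.0193 gf 59.8
avg [-0.401 -0.059 -1.023 -0.033  0.003 -0.002] sd Tz 0.018
t 23.05 tcp [0.4998 0.2338 0.0697] yang 1.772 q6 0.236 F [-1.23 -0.02 -0.37] T [0.002 0.01  0.024] w 0.0193 gf 59.8
rows: xyz cm [-0.07 -0.    0.92] twist -0.0
```

In the hole. Lower until the shoulder rests.

>>> send_rows(motion="0.9 -0.05 0 0.3 0; 0.9 -0.05 0 0.6 0; 0.9 -0.05 0 0.85 0; 0.9 -0.05 0 0.9 0; 0.9 -0.05 0 0.9 0")

```text
clock: 23.55
eef_pos: [0.5001, 0.2338, 0.0605]
tool_rot: [-0.1, 0.995, -0.0, -0.0]
ft_force: [1.3, 0.5, -0.5]
grip_width: 0.0189
grasp_force: 60.0
```

```bash
python3 -c "
from h import *
avg(3)"
```

```text
t 23.7 tcp [0.5003 0.2339 0.0607] yang 1.772 q6 0.236 F [ 0.91  0.56 -1.02] T [0.015 0.016 0.052] w 0.0192 gf 60.0
avg [ 0.621  0.009 -0.524 -0.    -0.002  0.008] sd Tz 0.032
```

Just at rest height. Lower a touch more, open to −0.3, then rise.

>>> send_rows(motion="0.9 0 0 0.04 0; 0.9 0 0 0.04 0; -0.3 0 0 0.04 0; -0.3 0 0 0.04 0; -0.3 0 0 0.04 0")

```text
clock: 24.2
eef_pos: [0.5004, 0.2339, 0.0605]
tool_rot: [-0.1, 0.995, 0.0, 0.0]
ft_force: [-0.2, 0.2, -0.1]
grip_width: 0.0556
grasp_force: 0.0
```

>>> send_rows(motion="-0.3 0 0 0 0; -0.3 0 0 -1 0; -0.3 0 0 -3 0; -0.3 0 0 -6 0; -0.3 0 0 -10 0")

```text
clock: 24.7
eef_pos: [0.4991, 0.2333, 0.1604]
tool_rot: [-0.1, 0.995, -0.001, -0.002]
ft_force: [1.6, 0.6, -0.3]
grip_width: 0.0558
grasp_force: 0.0
```

>>> send_rows(motion="-0.3 3 0 -2 0; -0.3 7 0 -4 0; -0.3 11 0 -6 0; -0.3 14 0 -6 0; -0.3 14 0 -6 0")

```text
clock: 25.2
eef_pos: [0.3601, 0.205, 0.2219]
tool_rot: [-0.101, 0.995, 0.0, 0.0]
ft_force: [0.9, 0.8, -0.7]
grip_width: 0.0555
grasp_force: 0.0
```

```bash
python3 -c "
from h import *
st()
a=vision.camera('top')[230:330,160:270];b=vision.camera('scene')[150:250,310:420]
cv2.imwrite('pics/end.png',cv2.cvtColor(cv2.resize(np.hstack([a,b]),(800,364),interpolation=cv2.INTER_CUBIC),cv2.COLOR_RGB2BGR))"
```

```text
t 25.2 tcp [0.3601 0.205  0.2219] yang 1.7734 q6 0.315 F [ 0.91  0.79 -0.67] T [ 0.029 -0.022 -0.026] w 0.0555 gf 0.0
```

View pics/end.png

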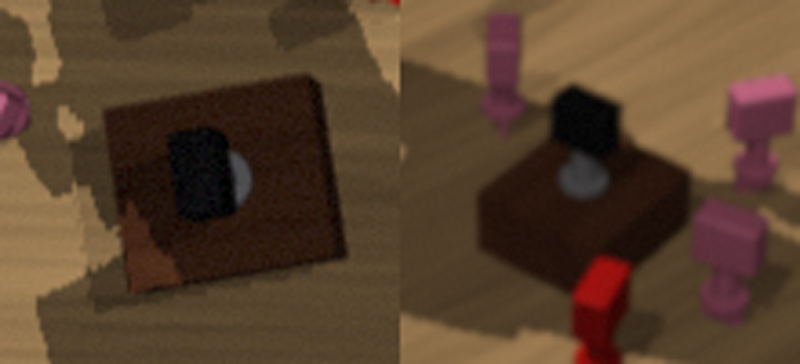

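The key stands seated upright in the stand (shoulder on the block, at (585,180) in the right crop) and the look-alikes haven't moved.

```bash
python3 -c "
from h import *
print(workorder.job_done())"
```

```text
the job is handed in; nothing more can be done
None
```

The job is handed in: the stud was pressed, turned clockwise to its stop (peak torque about 0.2 Nm) and looks flush in its catch, and the key is back in its stand, after about 25 s of robot time.

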